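Hang the loaded parts carrier level on its stand

TASK

Hang the loaded three-bay carrier on the stand's peg by whichever hole makes it hang level with the load as it lies today. Lift it, slide that hole over the peg from its tip, press the plate back against the black sprung ring in front of the orange collar with about 10 N (gently: never 22 N), then lower it onto the peg and let it hang free. Let nothing fall out of the bays, and leave the tweezers and the flush cutters where they lie.

Things in the scene. Friction and masses are not known exactly. Their poses are not given: they have to be found in the camera images.
- carrier: Loose carrier, 0.1 to 0.15 kg empty, balanced about its middle. Origin: centre of its underside; z up, y along its length, x across. Blue tray 63 (x) x 183 (y) x 22 mm: three bays 57 x 57 mm centred at y = -60, 0, +60 mm, floor 3 mm thick; 4 mm end straps (191 mm over them) hold it under an upright aluminium hanger plate. Loads reach up to z = 41 mm
- plate_mid (a point): Centre of the carrier's hanger plate, 97 mm above the underside, axes as the carrier's. Plate: in the plane x = 0, 8 mm thick (x), 183 mm long (y), 70 mm high (top edge 35 mm above this point). Five 16 mm round holes run through it along x, 28 mm apart, centres 15 mm below this point; the 40 mm below the top edge are solid, to be grasped across its 8 mm from above, over any hole
- hole_1 (a point): centre of hole 1 of the hanger plate (carrier y = -56 mm, z = 82 mm)
- hole_2 (a point): centre of hole 2 of the hanger plate (carrier y = -28 mm, z = 82 mm)
- hole_3 (a point): centre of hole 3 of the hanger plate (carrier y = 0 mm, z = 82 mm)
- hole_4 (a point): centre of hole 4 of the hanger plate (carrier y = 28 mm, z = 82 mm)
- hole_5 (a point): centre of hole 5 of the hanger plate (carrier y = 56 mm, z = 82 mm)
- solder_spool_center (a point): centre of the loose spool of solder wire, white flanges, 54 mm across, 38 mm high, 0.24 kg: by far the heaviest load; it stands in one of the three bays, a different one each time
- flux_tin_center (a point): centre of the loose round tin with an orange lid, 50 mm across, 18 mm high, 0.04 kg, in another bay
- heatsink_center (a point): centre of the loose finned heatsink, 26 x 32 x 14 mm, 0.04 kg, in the remaining bay (free to slide a little there)
- stand: Hanging stand, fixed to the bench (a black power supply 170 mm high stands between it and the carrier). Origin: on the bench under its post; z up. Base plate 150 mm wide, 10 high (x = -90 to +30 mm), a post 16 mm thick and 154 mm high at x = 0, and a level round peg 8 mm thick from the post along -x (toward the robot), axis at z = 150 mm. Clamped on the peg: an orange collar 22 mm across
- peg_tip (a point): Very tip of the peg, on its axis; axes as the stand's: the peg runs from here along +x, first a ball 11 mm across, and the post stands 115 mm on. The black ring's front face lies 43 to 68 mm from this tip, differently each time and not reported: feel or see it. A hole's top rests on the peg with the hole's centre 4 mm below the peg's axis
- spring_ring (a joint): how far the black ring (20 mm across, 6 mm thick) on the peg is pressed back toward the orange collar behind it, m: 0 free, 0.004 against its hard stop; a spring of 3 N per mm pushes it out toward the peg's tip, so 10 N presses it 3.3 mm
- tweezers_1: loose steel tweezers, 14 x 119 x 9 mm, lying on the bench; to be left alone
- flush_cutters: loose red-handled flush cutters, 37 x 130 x 10 mm, lying on the bench; to be left alone
There are look-alikes about, which are no part of the job. There is more than one size of the part that bears solder_spool_center; the job needs the smallest.

How it is judged:
By the outcome, as a careful person would: the job done as asked, in the order asked, and still so for the second after the job is handed in, with the robot touching nothing.
It also fails if it takes over 58 s, if anything falls off the work surface, if the arm or the gripper's body presses on something with over 40 N, if the wrist force passes 120 N, or if a joint passes its speed limit or range.

ROBOT

A 6-joint arm with a two-finger parallel gripper is mounted at the origin on a cart in front of the work surface, level with it; the furniture and walls round the work are solid. World frame = base frame: x ahead of the robot, y to its left, z up, the work surface at z = 0. Lengths are in m, angles in rad, forces in N, time in s.
With the tool pointing down it reaches from about 0.325 to 0.775 m from the base axis. Payload 9.3 kg.
Tool frame: the origin (TCP) lies midway between the tips of the shut fingers; the grasp point (between the pads) lies env.grip_depth behind it (env.grip_depth is the distance from the TCP to the grasp point, in m); y points along the fingers, x is the direction in which the jaws open and shut, and the axes are right-handed (so a half turn about y gives the same grasp; the last joint's range is limited). The gripper opens to 85 mm and grips with 20 to 120 N. Pads are 22 mm wide; open, the fingers measure 114 mm over their backs; the gripper's body (76 mm by 85 mm) begins 54 mm behind the grasp point. The pads swing forward as they close: fully open they stand 13 mm farther back than shut.
Start: joints at [0.95, 0.259, 0.021, 1.334, 0, 1.418], TCP at [0.248, 0.491, 0.231] pointing down, gripper open.
Joint ranges: [-3.04, 3.04], [-0.91, 1.82], [-1.04, 1.36], [-1.92, 1.95], [-1.52, 1.45], [-3.14, 3.14]. Speed limits (rad/s): [2.22, 2.22, 2.79, 3.14, 3.14, 3.14].

INTERFACE

Orientations are given as a unit quaternion [x, y, z, w].
In Python, from workcell import env gives the robot as it stands.
- The arm moves only by the tool drive_tool, never from a script. Its argument "commands" is a list of rows, each a list of 5 numbers: the shift along the tool's x, y, z in m, then the turn about the tool's y in degrees, then the opening, from 0 (shut) to 1 (fully open). A call has 1 to 10 rows; each row shifts and turns the commanded pose from where the row before left it, along the tool's axes as they then stand; what a row does not reach is not made up. A row lasts 1/8 s, in which the tool goes at most 62.5 mm and 10.7 degrees, less where a joint would pass 70% of its speed; a pose out of reach is approached as far as the arm can. A call with a gripper value outside its range is refused whole. The fingers move at their own pace and stop on an object; "force" is the grip in N (left out, the last holds). Time passes only in rows, so rows that do not move let the fingers close. It gives the time, the measured TCP pose, the force and the opening at its end, in the units of the state.
- env.state(): the state, without advancing time (a new reading comes with each control period).
- env.get_image(name): name is "scene" or "top" or "wrist"; returns a dict with "image" (480x640x3 uint8, red, green, blue), "vfov" (degrees; the focal length in pixels is half the picture's height over the tangent of half this angle, whatever the lens; pixels are square), "cx", "cy" (the principal point, pixels), "rvec" (rotation vector, rad) and "tvec" (3), from world to camera coordinates, as OpenCV has them. Camera axes: x right, y down, z forward; pixel columns grow to the right and rows downward; lengths in m; the calibration is good to about 2 mm. A picture is of the moment at which its call begins. There is no depth.
- env.job_done(): hands the job in, once; it reports no verdict.
The state is a dict: "t": time; "joint_positions": joint angles; "qvel": joint speeds; "joint_efforts": joint torques, N m; "tcp_pos": TCP position; "tcp_rot": TCP orientation; "wrist_force": force on the tool from outside, world axes, zero at the start; "moment": the same for the moment, N m; "gripper_width": finger opening in m.
Only numpy, scipy, OpenCV 4.12 (cv2) and the standard library are available. Lean on these libraries where they do the work, as an engineer would, in place of code of your own. Each camera call takes 0.05 s, during which the arm holds its last target.

## Working session

There is one attempt and no reset: what is moved stays moved. The work goes in short steps, Python scripts to look and compute and a tool call to move; the robot and the scene stay as the last step left them, time stands still between calls to the robot, and variables do not carry over. Pictures are saved under pics/ and viewed, and the job is handed in when it is done.

Besides the shell and the picture viewer there is one more tool, called after ">>>" as name([rows], argument=value, ...), one row to a line, values as JSON. drive_tool: Moves the arm, as the interface text tells. Its arguments: {"type":"object","properties":{"commands":{"type":"array"},"force":{"type":"number"}},"required":["commands"]}

```bash
ls; mkdir -p pics; cat > h.py <<'E'
import numpy as np,cv2,json
from workcell import env
def snap(name,tag):
    d=env.get_image(name); im=d["image"]; cv2.imwrite(f"pics/{tag}.png",im[:,:,::-1])
    np.savez(f"pics/{tag}.npz",**{k:np.array(v) for k,v in d.items()}); return d
def load(tag): return dict(np.load(f"pics/{tag}.npz"))
def cam(d):
    f=240/np.tan(np.radians(float(d["vfov"]))/2); R=cv2.Rodrigues(np.array(d["rvec"],float).reshape(3))[0]
    return f,R,np.array(d["tvec"],float).reshape(3)
def ray(d,u,v):
    f,R,t=cam(d); r=R.T@np.array([(u-float(d["cx"]))/f,(v-float(d["cy"]))/f,1]); return -R.T@t, r/np.linalg.norm(r)
def plane(d,u,v,z,ax=2):
    c,r=ray(d,u,v); return c+r*(z-c[ax])/r[ax]
def tri(pairs):
    A=np.zeros((3,3));b=np.zeros(3);L=[]
    for d,u,v in pairs:
        c,r=ray(d,u,v);P=np.eye(3)-np.outer(r,r);A+=P;b+=P@c;L.append((c,r))
    p=np.linalg.solve(A,b); return p,[np.linalg.norm(np.cross(p-c,r)) for c,r in L]
def proj(d,p):
    f,R,t=cam(d); q=R@np.array(p)+t; return q[0]/q[2]*f+float(d["cx"]),q[1]/q[2]*f+float(d["cy"])
E
python3 - <<'E'
from h import *
np.set_printoptions(precision=4,suppress=True)
for n in ["scene","top","wrist"]:
    d=snap(n,n+"0"); print(n,d["vfov"],ray(d,320,240))
print(env.state(),env.grip_depth)
E
```

```text
pics
scene 51.39001854924615 (array([-0.1616, -0.8096,  0.9287]), array([ 0.5392,  0.5641, -0.6254]))
top 55.21488621228907 (array([ 0.2867, -0.1081,  1.5258]), array([ 0.1449, -0.0092, -0.9894]))
wrist 62.18500361018828 (array([0.1763, 0.5287, 0.3729]), array([ 0.2991, -0.1384, -0.9441]))
{'t': 0.15, 'joint_positions': array([ 0.9504,  0.259 ,  0.021 ,  1.3337, -0.    ,  1.4182]), 'qvel': array([ 0.0005, -0.0014,  0.0033,  0.0002,  0.0003,  0.001 ]), 'joint_efforts': array([  0.0023, -55.5975,  34.4661,   0.0114,  -0.0002,  -0.    ]), 'tcp_pos': array([0.2479, 0.4907, 0.2308]), 'tcp_rot': array([ 0.6024,  0.3702, -0.3708, -0.6021]), 'wrist_force': array([0.736 , 0.9744, 0.6776]), 'moment': array([ 0.019 , -0.0335,  0.0142]), 'gripper_width': 0.0853592046871931} 0.0187
```

View pics/scene0.png

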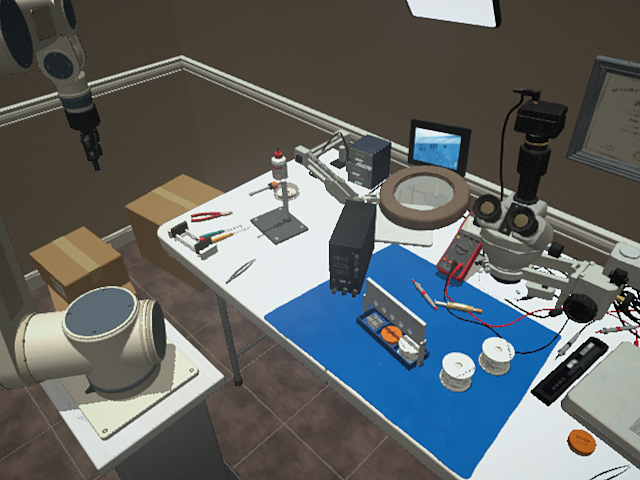

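View pics/top0.png

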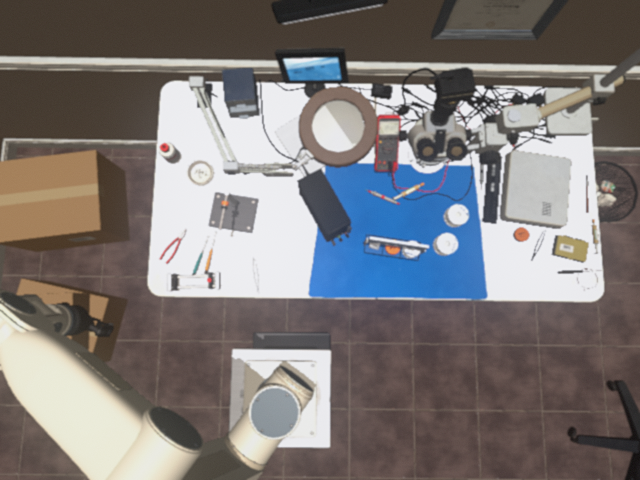

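View pics/wrist0.png

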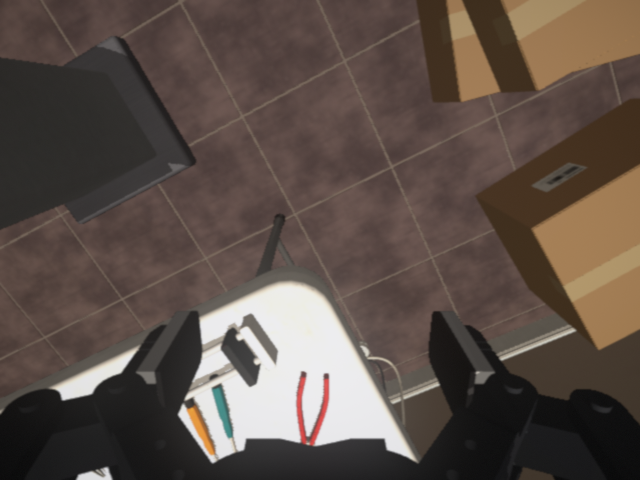

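```bash
python3 - <<'E'
from h import *
from scipy.spatial.transform import Rotation as R
print(R.from_quat([0.6024,0.3702,-0.3708,-0.6021]).as_matrix().round(3))
E
```

```text
[[ 0.451 -0.001 -0.893]
 [ 0.893 -0.001  0.451]
 [-0.001 -1.     0.   ]]
```

```bash
python3 - <<'E'
from h import *
def crop(t,x0,x1,y0,y1,k):
    im=cv2.imread(f"pics/{t}.png")[y0:y1,x0:x1]; cv2.imwrite(f"pics/{t}_c{x0}.png",cv2.resize(im,None,fx=k,fy=k,interpolation=cv2.INTER_CUBIC))
crop("scene0",330,530,270,400,4)
crop("top0",350,480,190,280,6)
crop("scene0",160,330,130,290,4)
crop("top0",160,270,170,300,5)
d=load("top0")
for p in [(365,245),(428,250),(234,213),(445,244),(457,216),(320,200)]: print(p,plane(d,*p,0.0).round(3))
E
```

```text
(365, 245) [ 0.495 -0.274  0.   ]
(428, 250) [ 0.481 -0.485  0.   ]
(234, 213) [ 0.599  0.17  -0.   ]
(445, 244) [ 0.502 -0.543  0.   ]
(457, 216) [ 0.599 -0.586  0.   ]
(320, 200) [ 0.648 -0.121  0.   ]
```

View pics/scene0_c330.png

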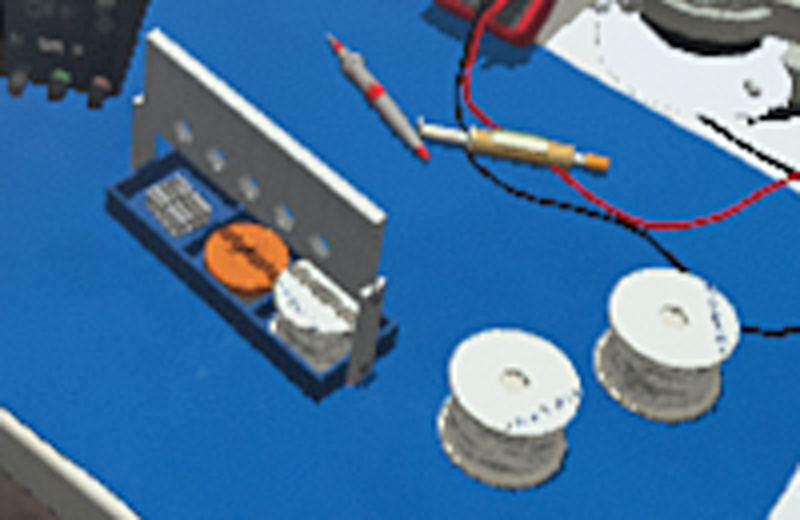

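View pics/top0_c350.png

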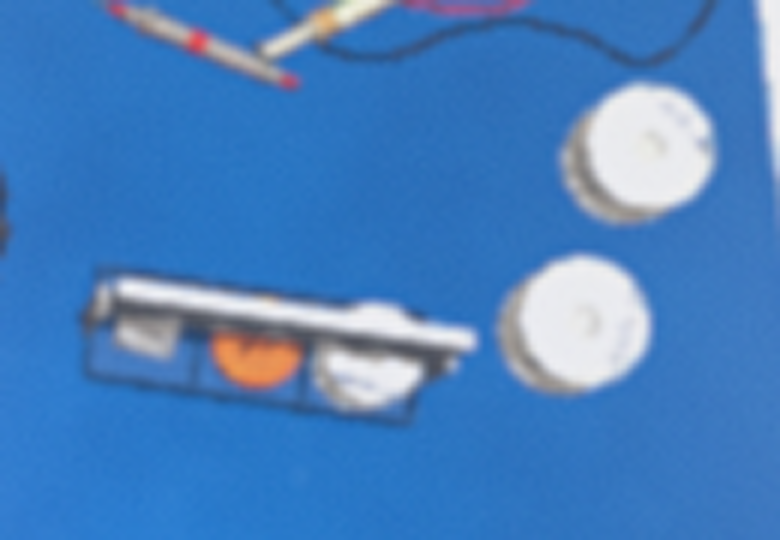

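View pics/scene0_c160.png

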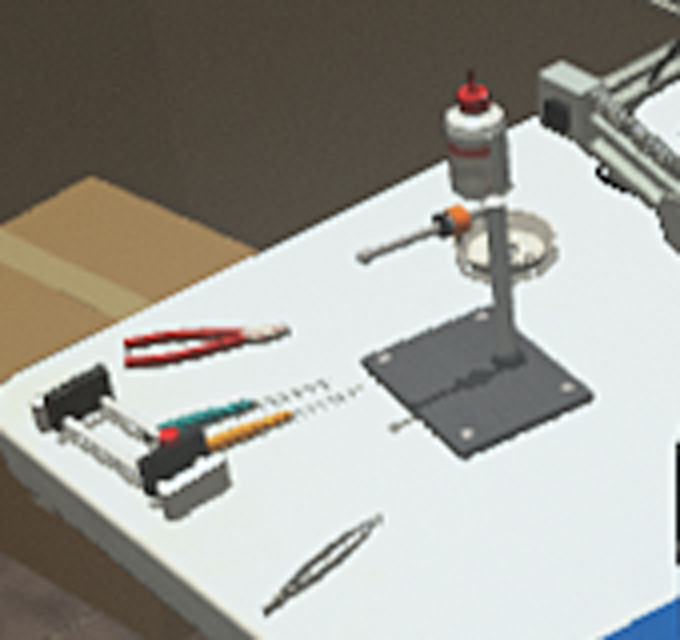

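View pics/top0_c160.png

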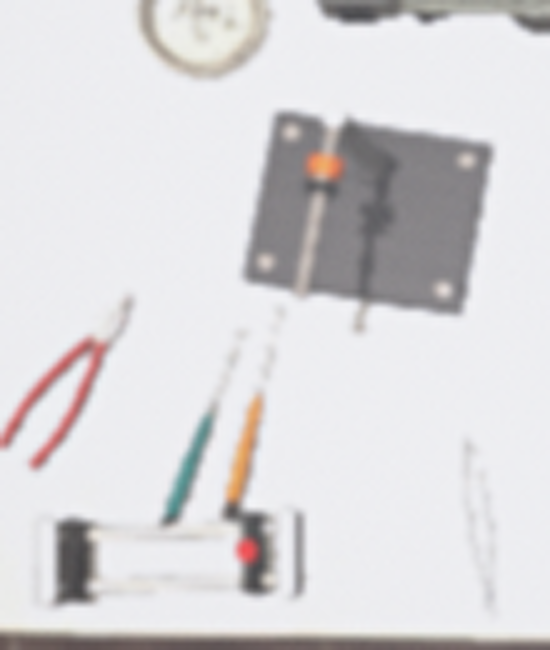

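```bash
python3 - <<'E'
from h import *
np.set_printoptions(precision=4,suppress=True)
s=load("scene0");t=load("top0")
S=lambda x,y,o:(s,x/4+o[0],y/4+o[1])
T=lambda x,y,o,k:(t,x/k+o[0],y/k+o[1])
a=tri([S(152,33,(330,270)),T(118,290,(350,190),6)]);b=tri([S(384,216,(330,270)),T(475,342,(350,190),6)])
print("plate ends",a,b, np.linalg.norm(a[0]-b[0]))
tip=tri([S(363,257,(160,130)),T(303,291,(160,170),5)]);col=tri([S(458,219,(160,130)),T(323,166,(160,170),5)])
print("tip",tip,"collar",col, np.linalg.norm(tip[0]-col[0]))
# base corners at z=.01
for q in [(278,112),(490,148),(462,312),(246,278)]: print(plane(t,q[0]/5+160,q[1]/5+170,.01))
for q in [(485,310),(594,395),(463,457),(364,360)]: print(plane(s,q[0]/4+160,q[1]/4+130,.01))
# PSU top approx
for q in [(299,181),(326,171),(351,229),(331,238)]: print("psu",plane(t,*q,.17))
E
```

```text
plate ends (array([ 0.4987, -0.2742,  0.1345]), [np.float64(0.0012322240995855352), np.float64(0.0012322240995854444)]) (array([ 0.4737, -0.4556,  0.138 ]), [np.float64(0.0012458933826453545), np.float64(0.0012458933826453163)]) 0.18317983053638393
tip (array([0.5205, 0.1814, 0.1499]), [np.float64(6.71461701347225e-05), np.float64(6.714617013480308e-05)]) collar (array([0.5995, 0.1723, 0.1486]), [np.float64(0.0011392385561150094), np.float64(0.0011392385561148587)]) 0.07953490041119621
[0.667  0.2333 0.01  ]
[0.644 0.089 0.01 ]
[0.5314 0.1041 0.01  ]
[0.5526 0.2494 0.01  ]
[0.6622 0.2275 0.01  ]
[0.6448 0.083  0.01  ]
[0.5274 0.0987 0.01  ]
[0.5527 0.2452 0.01  ]
psu [ 0.666  -0.0546  0.17  ]
psu [ 0.6987 -0.1366  0.17  ]
psu [ 0.5199 -0.2132  0.17  ]
psu [ 0.4918 -0.1535  0.17  ]
```

>>> drive_tool([
  [0,-0.01,0,10,1],
  [0,-0.01,0,10,1],
  [0,-0.01,0,10,1],
  [0,-0.01,0,10,1],
  [0,-0.01,0,10,1],
  [0,-0.01,0,10,1],
  [0,-0.01,0,10,1],
  [0,0,0,1.1,1],
])

```text
t: 1.15
tcp_pos: [0.2481, 0.4911, 0.3016]
tcp_rot: [-0.705, 0.049, -0.049, 0.706]
wrist_force: [0.8, 0.2, -0.2]
gripper_width: 0.0854
```

```bash
cat >> h.py <<'E'
from scipy.spatial.transform import Rotation as Ro
def tool(target,yaw=None):
    s=env.state(); M=Ro.from_quat(s["tcp_rot"]).as_matrix(); y=np.degrees(np.arctan2(M[1,0],M[0,0]))
    print("t",round(s["t"],2),"tcp",s["tcp_pos"].round(4),"yaw",y.round(2),"w",round(s["gripper_width"],4),"F",s["wrist_force"].round(2),"M",s["moment"].round(3))
    if target is not None: print("tool shift",(M.T@(np.array(target)-s["tcp_pos"])).round(4),"turn",None if yaw is None else round(y-yaw,2))
E
python3 - <<'E'
from h import *
tool([0.4824,-0.3926,0.29],-7.9)
E
```

```text
t 1.15 tcp [0.2481 0.4911 0.3016] yaw -7.89 w 0.0854 F [ 0.82  0.24 -0.22] M [ 0.008  0.039 -0.029]
tool shift [ 0.3533  0.0111 -0.8432] turn 0.01
```

>>> drive_tool([
  [0.037,0,-0.037,0,1],
  [0.037,0,-0.037,0,1],
  [0.037,0,-0.037,0,1],
  [0.037,0,-0.037,0,1],
  [0.037,0,-0.037,0,1],
  [0.037,0,-0.037,0,1],
  [0.037,0,-0.037,0,1],
  [0,0,0,0,1],
  [0,0,0,0,1],
])

```text
t: 2.28
tcp_pos: [0.4687, 0.1987, 0.3008]
tcp_rot: [0.705, -0.049, 0.048, -0.705]
wrist_force: [-0.6, -0.1, -0.0]
gripper_width: 0.0856
```

```bash
python3 - <<'E'
from h import *
tool(None)
d=snap("wrist","wpeg"); print(proj(d,[.5205,.1814,.15]))
E
```

```text
t 2.27 tcp [0.4687 0.1987 0.3008] yaw -7.83 w 0.0856 F [-0.64 -0.09 -0.  ] M [ 0.039  0.015 -0.013]
(np.float64(383.712665799667), np.float64(228.18245325781982))
```

View pics/wpeg.png

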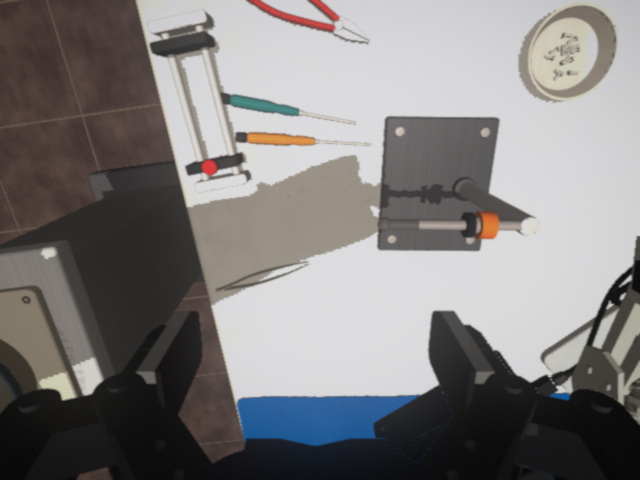

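```bash
python3 - <<'E'
from h import *
im=cv2.imread("pics/wpeg.png")[195:255,365:545]; cv2.imwrite("pics/wpeg_c.png",cv2.resize(im,None,fx=4.4,fy=4.4,interpolation=cv2.INTER_CUBIC))
E
```

```text
(no output)
```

View pics/wpeg_c.png

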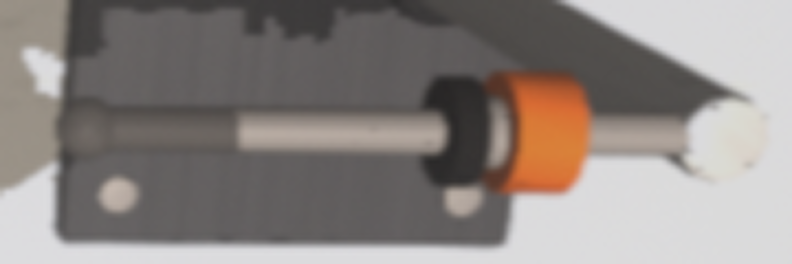

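```bash
python3 - <<'E'
from h import *
np.set_printoptions(precision=4,suppress=True)
d=load("wpeg");s=load("scene0");t=load("top0")
c=lambda x,y:(x/4.4+365,y/4.4+195)
tip=plane(d,*c(62,130),.15); ring=plane(d,*c(424,131),.15); post=plane(d,*c(728,138),.154); mid=plane(d,*c(340,131),.15)
print(tip,ring,mid,post, np.linalg.norm(ring-tip),np.linalg.norm((post-tip)[:2]))
v=post-tip;print(np.degrees(np.arctan2(v[1],v[0])));v=ring-tip;print(np.degrees(np.arctan2(v[1],v[0])))
print(tri([(d,*c(62,130)),(s,363/4+160,257/4+130),(t,303/5+160,291/5+170)]))
print(ray(d,320,240))
tool(None)
E
```

```text
[0.5172 0.1848 0.15  ] [0.5799 0.176  0.15  ] [0.5654 0.178  0.15  ] [0.6305 0.1691 0.154 ] 0.06330761896527394 0.11440470113849738
-7.916399719580345
-7.971961697698916
(array([0.5198, 0.1827, 0.1484]), [np.float64(0.00278134542957892), np.float64(0.0016639115577973954), np.float64(0.0013152869431363936)])
(array([0.4807, 0.2804, 0.4429]), array([-0.0329, -0.3283, -0.944 ]))
t 2.33 tcp [0.4684 0.1992 0.301 ] yaw -7.79 w 0.0851 F [-0.   -0.03 -0.  ] M [0.015 0.03  0.058]
```

>>> drive_tool([
  [0.008,0,-0.048,0,1],
  [0.008,0,-0.049,0,1],
  [0.008,0,-0.049,0,1],
  [0.008,0,-0.049,0,1],
  [0.008,0,-0.049,0,1],
  [0.008,0,-0.049,0,1],
  [0.008,0,-0.049,0,1],
  [0.008,0,-0.049,0,1],
  [0.008,0,-0.049,0,1],
  [0.008,0,-0.048,0,1],
])

```text
t: 3.58
tcp_pos: [0.4815, -0.2957, 0.3015]
tcp_rot: [0.706, -0.047, 0.048, -0.705]
wrist_force: [0.4, 0.6, -0.0]
gripper_width: 0.0857
```

>>> drive_tool([
  [0.008,0,-0.048,0,1],
  [0.007,0,-0.048,0,1],
  [0,0,0,0,1],
  [0,0,0,0,1],
])

```text
t: 4.08
tcp_pos: [0.4833, -0.3915, 0.3011]
tcp_rot: [-0.705, 0.048, -0.048, 0.706]
wrist_force: [-0.4, -0.0, 1.0]
gripper_width: 0.0852
```

```bash
python3 - <<'E'
from h import *
tool([0.4824,-0.3926,0.29],-7.9)
d=snap("wrist","wcar");print(proj(d,[.4987,-.2742,.132]),proj(d,[.4737,-.4556,.132]),proj(d,[.4824,-.3926,.132]))
E
```

```text
t 4.08 tcp [ 0.4833 -0.3915  0.3011] yaw -7.79 w 0.0852 F [-0.42 -0.    1.  ] M [ 0.036 -0.009  0.038]
tool shift [-0.0007  0.0111 -0.0012] turn 0.11
(np.float64(313.0919113560823), np.float64(49.02452514535713)) (np.float64(313.1668798478462), np.float64(282.62565599287683)) (np.float64(313.16537272453667), np.float64(211.0118923976368))
```

View pics/wcar.png

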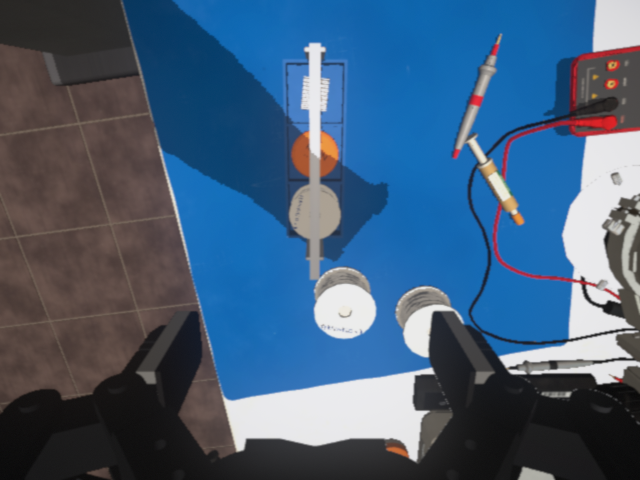

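```bash
python3 - <<'E'
from h import *
np.set_printoptions(precision=4,suppress=True)
im=cv2.imread("pics/wcar.png")[35:290,260:390]; cv2.imwrite("pics/wcar_c.png",cv2.resize(im,(390,765),interpolation=cv2.INTER_CUBIC)[:600] if 0 else cv2.resize(im,None,fx=2.3,fy=2.3,interpolation=cv2.INTER_CUBIC))
d=load("wcar"); I=d["image"].astype(int)
for r in [60,80,100,125,150,175,200,215,245,260,270]:
    row=I[r,300:330]; print(r,row.min(1).tolist())
print(I[40:60,315].tolist()); print(I[270:290,314].tolist())
E
```

```text
60 [67, 67, 67, 67, 67, 67, 65, 61, 104, 184, 225, 231, 231, 231, 231, 231, 231, 231, 231, 224, 178, 103, 56, 50, 53, 59, 64, 66, 66, 65]
80 [70, 72, 103, 168, 212, 221, 219, 221, 225, 230, 232, 232, 232, 232, 232, 233, 232, 233, 232, 229, 208, 172, 173, 187, 193, 190, 181, 169, 151, 117]
100 [93, 148, 199, 219, 223, 224, 221, 223, 228, 231, 233, 233, 234, 234, 233, 233, 234, 234, 233, 230, 211, 188, 209, 222, 218, 202, 176, 123, 80, 71]
125 [73, 73, 74, 74, 74, 74, 74, 74, 101, 167, 219, 232, 234, 234, 234, 234, 234, 234, 231, 210, 150, 89, 72, 73, 73, 73, 73, 73, 72, 73]
150 [51, 52, 52, 52, 52, 53, 52, 53, 68, 113, 170, 218, 232, 235, 235, 235, 235, 235, 232, 215, 152, 85, 59, 61, 65, 66, 66, 67, 66, 66]
175 [47, 50, 62, 72, 72, 66, 56, 52, 66, 105, 140, 155, 158, 159, 160, 160, 160, 158, 152, 126, 87, 58, 55, 58, 65, 75, 72, 64, 52, 49]
200 [130, 133, 141, 147, 147, 147, 147, 147, 147, 150, 154, 156, 156, 156, 157, 157, 157, 156, 155, 153, 149, 148, 147, 147, 147, 147, 147, 147, 147, 147]
215 [146, 147, 147, 147, 148, 148, 147, 148, 147, 146, 149, 153, 155, 155, 156, 156, 156, 15
[... 443 characters left out ...]
41, 43, 47, 58, 85, 121, 162]
[[29, 106, 179], [36, 108, 179], [95, 137, 191], [179, 199, 221], [223, 226, 232], [230, 231, 234], [230, 230, 234], [230, 231, 234], [230, 231, 234], [230, 231, 234], [230, 231, 234], [231, 231, 235], [230, 231, 234], [230, 231, 235], [231, 231, 235], [231, 231, 235], [231, 232, 235], [231, 232, 235], [231, 232, 235], [231, 231, 235]]
[[159, 156, 153], [159, 155, 153], [159, 155, 152], [159, 154, 152], [159, 154, 152], [159, 154, 153], [158, 154, 152], [158, 154, 152], [150, 151, 154], [120, 140, 164], [68, 120, 179], [41, 113, 183], [42, 113, 183], [45, 112, 181], [51, 110, 174], [66, 111, 166], [83, 121, 170], [87, 118, 160], [112, 127, 151], [149, 158, 174]]
```

View pics/wcar_c.png

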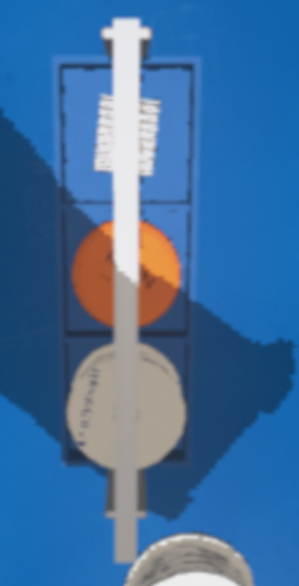

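```bash
python3 - <<'E'
from h import *
np.set_printoptions(precision=4,suppress=True)
d=load("wcar")
a=plane(d,314.8,42.3,.132);b=plane(d,314.3,279.7,.132);print(a,b,np.linalg.norm(a-b),(a+b)/2)
v=a-b;u=v/np.linalg.norm(v);print(np.degrees(np.arctan2(-v[0],v[1])))
m=(a+b)/2;g=m-.028*u;print("hole",g); 
tool([g[0],g[1],.102],-7.9)
E
```

```text
[ 0.5005 -0.27    0.132 ] [ 0.475 -0.453  0.132] 0.18471985738831742 [ 0.4878 -0.3615  0.132 ]
-7.922269532251461
hole [ 0.4839 -0.3893  0.132 ]
t 4.12 tcp [ 0.4833 -0.3912  0.3015] yaw -7.77 w 0.0858 F [-0.41  0.24 -0.97] M [-0.017 -0.011  0.056]
tool shift [0.0003 0.1995 0.0019] turn 0.13
```

>>> drive_tool([
  [0,0.03,0,0.1,1],
  [0,0.045,0,0,1],
  [0,0.045,0,0,1],
  [0,0.035,0,0,1],
  [0,0.025,0,0,1],
  [0,0.018,0,0,1],
  [0,0,0,0,1],
  [0,0,0,0,1],
], force=60)

```text
t: 5.12
tcp_pos: [0.4834, -0.3922, 0.1046]
tcp_rot: [0.706, -0.048, 0.049, -0.705]
wrist_force: [-0.5, 0.0, 0.3]
gripper_width: 0.0852
```

```bash
python3 - <<'E'
from h import *
tool(None)
d=snap("wrist","wgr")
E
```

```text
t 5.12 tcp [ 0.4834 -0.3922  0.1046] yaw -7.93 w 0.0852 F [-0.53  0.04  0.32] M [ 0.013 -0.056 -0.017]
```

View pics/wgr.png

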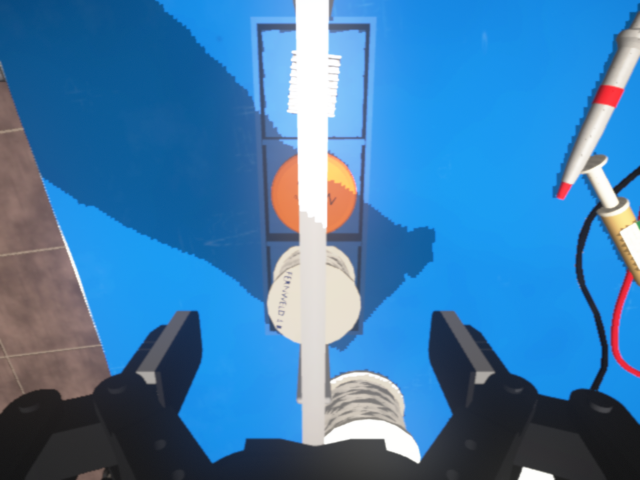

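>>> drive_tool([
  [0,0,0,0,0],
  [0,0,0,0,0],
  [0,0,0,0,0],
  [0,0,0,0,0],
  [0,0,0,0,0],
  [0,0,0,0,0],
  [0,0,0,0,0],
  [0,0,0,0,0],
], force=60)

```text
t: 6.18
tcp_pos: [0.4827, -0.3928, 0.1034]
tcp_rot: [0.705, -0.049, 0.049, -0.705]
wrist_force: [-1.8, -0.2, 2.9]
gripper_width: 0.0074
```

>>> drive_tool([
  [0,-0.002,0,0,0],
  [0,-0.004,0,0,0],
  [0,-0.006,0,0,0],
  [0,-0.008,0,0,0],
  [0,0,0,0,0],
  [0,0,0,0,0],
])

```text
t: 6.92
tcp_pos: [0.4827, -0.3927, 0.1233]
tcp_rot: [0.705, -0.049, 0.049, -0.705]
wrist_force: [1.3, -0.3, -2.9]
gripper_width: 0.0069
```

```bash
python3 - <<'E'
from h import *
tool(None)
d=snap("scene","sl");im=d["image"][260:400,340:500,::-1];cv2.imwrite("pics/sl_c.png",cv2.resize(im,None,fx=4,fy=4,interpolation=cv2.INTER_CUBIC))
E
```

```text
t 6.92 tcp [ 0.4827 -0.3927  0.1233] yaw -8.0 w 0.0069 F [ 1.34 -0.3  -2.85] M [-0.036  0.023  0.001]
```

View pics/sl_c.png

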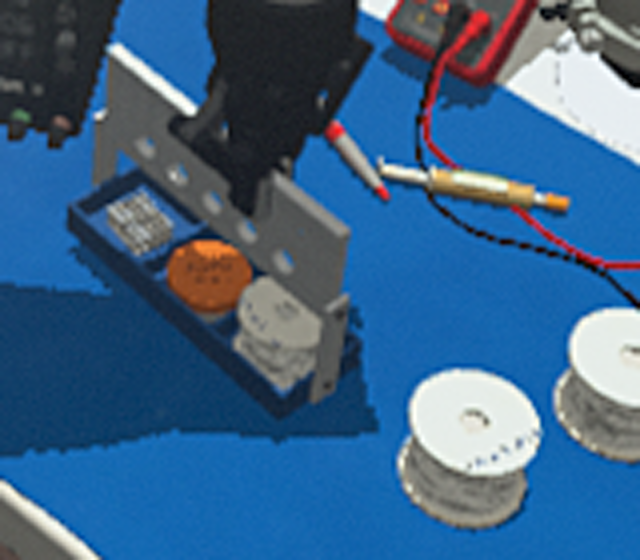

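```bash
python3 - <<'E'
from h import *
np.set_printoptions(precision=4,suppress=True)
d=load("sl");e=np.array([np.cos(np.radians(-7.95)),np.sin(np.radians(-7.95)),0])
T=np.array([.4827,-.3927,.1233])
l=np.array([-e[1],e[0],0])
for q in [(146,147),(178,175),(212,203),(248,231),(283,262),(113,46),(347,236)]:
    c,r=ray(d,q[0]/4+340,q[1]/4+260); p=c+r*((T-c)@e)/(r@e); print(p,(p-T)@l)
E
```

```text
[ 0.4947 -0.307   0.1   ] 0.08653302058229745
[ 0.4909 -0.3342  0.0991] 0.05909464569214512
[ 0.487  -0.3621  0.0994] 0.030908688162021924
[ 0.483  -0.3906  0.1009] 0.0021373149529371866
[ 0.4792 -0.4177  0.0997] -0.025285151986362577
[ 0.4991 -0.275   0.1563] 0.11881172778379015
[ 0.4738 -0.4567  0.1546] -0.0646419126920526
```

>>> drive_tool([
  [0,-0.01,0,0,0],
  [0,-0.02,0,0,0],
  [0,-0.028,0,0,0],
  [0,-0.03,0,0,0],
  [0,-0.03,0,0,0],
  [0,-0.028,0,0,0],
  [0,-0.02,0,0,0],
  [0,-0.014,0,0,0],
  [0,-0.007,0,0,0],
  [0,0,0,0,0],
])

```text
t: 8.22
tcp_pos: [0.4828, -0.3928, 0.3103]
tcp_rot: [0.705, -0.049, 0.049, -0.705]
wrist_force: [-0.5, 0.1, -5.0]
gripper_width: 0.0071
```

>>> drive_tool([
  [-0.001,0,0.004,0,0],
  [-0.002,0,0.01,0,0],
  [-0.003,0,0.016,0,0],
  [-0.004,0,0.022,0,0],
  [-0.005,0,0.028,0,0],
  [-0.005,0,0.032,0,0],
  [-0.006,0,0.034,0,0],
  [-0.006,0,0.034,0,0],
  [-0.006,0,0.034,0,0],
  [-0.006,0,0.034,0,0],
])

```text
t: 9.48
tcp_pos: [0.473, -0.1389, 0.3105]
tcp_rot: [-0.705, 0.049, -0.049, 0.705]
wrist_force: [0.2, -0.3, -2.8]
gripper_width: 0.0071
```

>>> drive_tool([
  [-0.006,0,0.034,0,0],
  [-0.006,0,0.034,0,0],
  [-0.006,0,0.034,0,0],
  [-0.006,0,0.034,0,0],
  [-0.006,0,0.034,0,0],
  [-0.006,0,0.034,0,0],
  [-0.005,0,0.032,0,0],
  [-0.003,0,0.027,0,0],
  [-0.003,0,0.021,0,0],
  [-0.002,0,0.015,0,0],
])

```text
t: 10.72
tcp_pos: [0.4658, 0.1632, 0.3104]
tcp_rot: [-0.705, 0.049, -0.049, 0.705]
wrist_force: [-0.2, -1.0, -3.9]
gripper_width: 0.0072
```

>>> drive_tool([
  [0,0,0.011,0,0],
  [0,0,0.007,0,0],
  [0,0,0.004,0,0],
  [0,0,0,0,0],
  [0,0,0,0,0],
])

```text
t: 11.35
tcp_pos: [0.4699, 0.1833, 0.3103]
tcp_rot: [0.705, -0.05, 0.049, -0.705]
wrist_force: [-0.1, -1.0, -4.3]
gripper_width: 0.0071
```

```bash
python3 - <<'E'
from h import *
tool([.4705,.1875,.1714],-7.95)
d=snap("wrist","wap")
E
```

```text
t 11.35 tcp [0.4699 0.1833 0.3103] yaw -8.03 w 0.0071 F [-0.07 -0.96 -4.3 ] M [ 0.021 -0.022 -0.014]
tool shift [-0.      0.1389  0.0043] turn -0.08
```

View pics/wap.png

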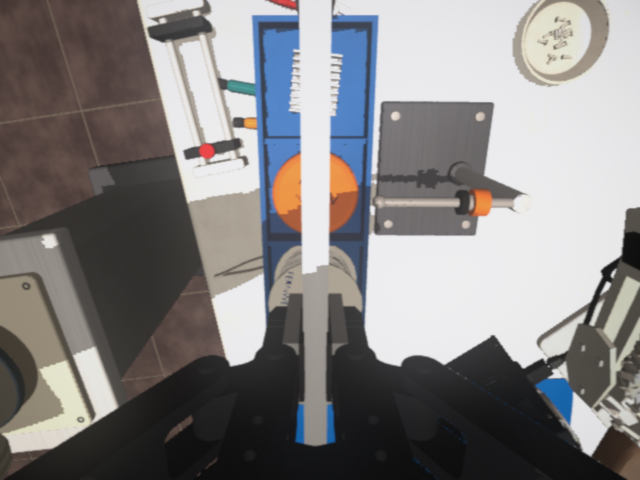

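```bash
python3 - <<'E'
from h import *
np.set_printoptions(precision=4,suppress=True)
d=load("wpeg")
e=np.array([.9904,-.1383])
for q in [(250,180),(246,158),(215,18)]:
  for z in (0,.05): p=plane(d,*q,z);print(z,p,p[:2]@e)
E
```

```text
0 [0.3969 0.2077 0.    ] 0.3643496248308728
0.05 [0.4063 0.2159 0.05  ] 0.37258695744317366
0 [0.3971 0.2324 0.    ] 0.36114587598732706
0.05 [0.4065 0.2378 0.05  ] 0.3697448795603471
0 [0.3928 0.372  0.    ] 0.3375939093236073
0.05 [0.4027 0.3616 0.05  ] 0.348851692603174
```

Clear of the tray (left edge at 0.408). Lowering.

>>> drive_tool([
  [0,0.006,0.001,0,0],
  [0,0.014,0.001,0,0],
  [0,0.022,0.001,0,0],
  [0,0.026,0.001,0,0],
  [0,0.026,0,0,0],
  [0,0.022,0,0,0],
  [0,0.014,0,0,0],
  [0,0.006,0,0,0],
  [0,0.003,0,0,0],
  [0,0,0,0,0],
])

```text
t: 12.65
tcp_pos: [0.4707, 0.1876, 0.1717]
tcp_rot: [-0.705, 0.049, -0.05, 0.705]
wrist_force: [-0.3, 0.3, -3.6]
gripper_width: 0.0072
```

```bash
python3 - <<'E'
from h import *
tool([.4705,.1875,.1714],-7.95)
d=snap("wrist","wap2")
d=snap("scene","sap2");im=d["image"][130:290,160:330,::-1];cv2.imwrite("pics/sap2_c.png",cv2.resize(im,None,fx=4,fy=4,interpolation=cv2.INTER_CUBIC)[:600])
E
```

```text
t 12.65 tcp [0.4707 0.1876 0.1717] yaw -8.0 w 0.0072 F [-0.3   0.31 -3.61] M [-0.017  0.034 -0.016]
tool shift [-0.0001  0.0003 -0.0002] turn -0.05
```

View pics/wap2.png

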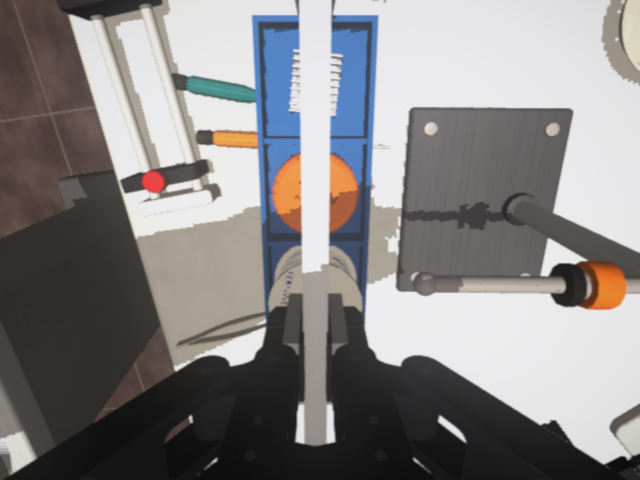

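View pics/sap2_c.png

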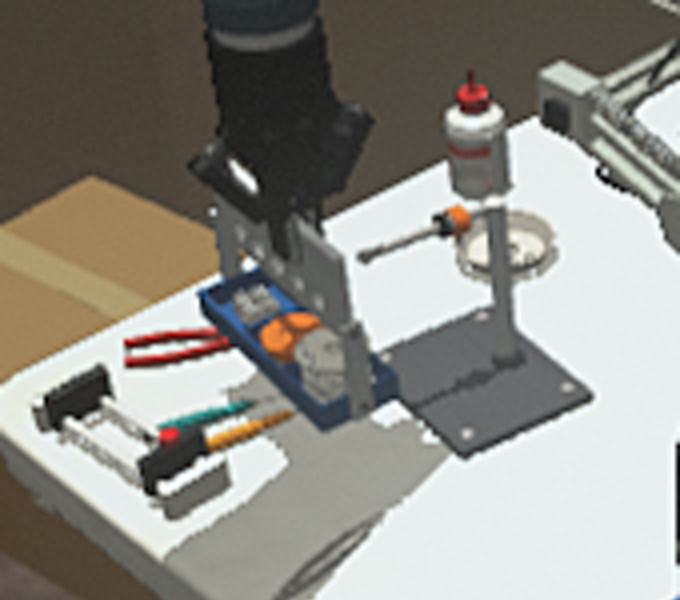

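```bash
python3 - <<'E'
from h import *
np.set_printoptions(precision=4,suppress=True)
d=load("wap2");e=np.array([.9904,-.1383,0]);l=np.array([.1383,.9904,0])
print(d["image"][425:462,314].min(1).tolist())
I=cv2.cvtColor(d["image"][250:320,380:640],cv2.COLOR_RGB2BGR);cv2.imwrite("pics/wap2_c.png",cv2.resize(I,None,fx=3,fy=3,interpolation=cv2.INTER_CUBIC))
I=cv2.cvtColor(load("sap2")["image"][175:245,200:280],cv2.COLOR_RGB2BGR);cv2.imwrite("pics/sap2_d.png",cv2.resize(I,None,fx=8,fy=8,interpolation=cv2.INTER_CUBIC))
E
```

```text
[138, 138, 137, 137, 137, 137, 137, 137, 136, 137, 136, 135, 135, 135, 135, 135, 135, 135, 134, 128, 102, 56, 29, 28, 27, 26, 26, 27, 25, 25, 25, 25, 25, 25, 25, 24, 25]
```

View pics/wap2_c.png

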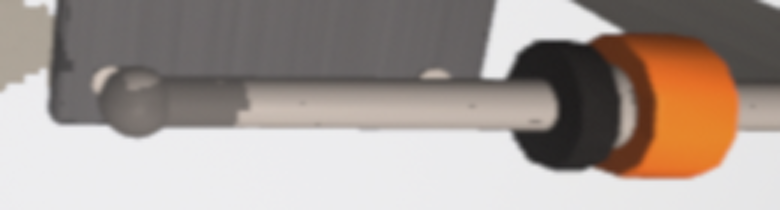

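View pics/sap2_d.png

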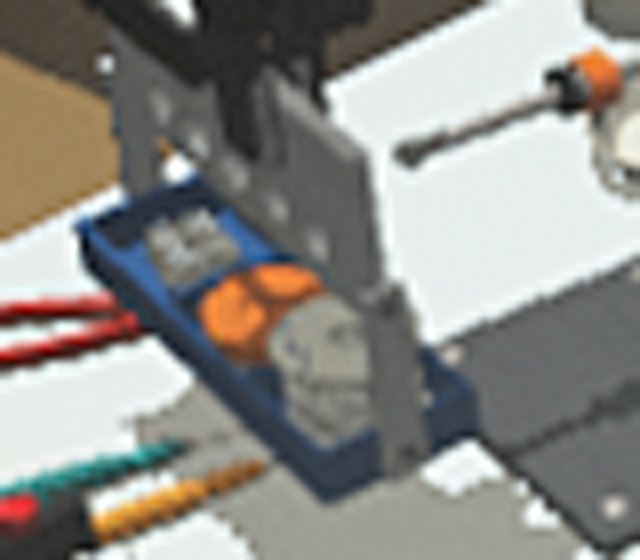

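```bash
python3 - <<'E'
from h import *
np.set_printoptions(precision=4,suppress=True)
w=load("wap2");s=load("sap2");e=np.array([.9904,-.1383,0]);l=np.array([.1383,.9904,0])
T=np.array([.4707,.1876,.1717])
f=lambda n,p:print(n,p,"e",(p@e).round(4),"l",(p@l).round(4))
f("TCP",T)
for q in [(160,105),(198,143),(236,177),(277,209),(317,243)]:
    c,r=ray(s,q[0]/8+200,q[1]/8+175); p=c+r*((T-c)@e)/(r@e); f("hole",p)
f("scene ball",plane(s,408/8+200,153/8+175,.15))
f("wrist ball",plane(w,425.3,283.7,.15))
for z in (.2,.203):
  f("far end",plane(w,314.2,445.3,z)+.0635*l)
x=512/3+380;f("ring",plane(w,x,105/3+250,.15)); f("tipL",plane(w,101/3+380,283.7,.15))
f("pegline",plane(w,400/3+380,284.3,.15));f("pegline",plane(w,300/3+380,102/3+250,.15))
t=load("top0");f("top tip",plane(t,303/5+160,291/5+170,.15))
E
```

```text
TCP [0.4707 0.1876 0.1717] e 0.4402 l 0.2509
hole [0.4832 0.277  0.1457] e 0.4402 l 0.3412
hole [0.4793 0.2494 0.1436] e 0.4402 l 0.3133
hole [0.4755 0.2218 0.1436] e 0.4402 l 0.2854
hole [0.4713 0.1921 0.1459] e 0.4402 l 0.2554
hole [0.4674 0.1643 0.1468] e 0.4402 l 0.2273
scene ball [0.5214 0.1813 0.15  ] e 0.4913 l 0.2516
wrist ball [0.5214 0.185  0.15  ] e 0.4908 l 0.2553
far end [0.4747 0.214  0.2   ] e 0.4405 l 0.2776
far end [0.4751 0.2172 0.203 ] e 0.4405 l 0.2808
ring [0.5777 0.1764 0.15  ] e 0.5478 l 0.2546
tipL [0.5162 0.1857 0.15  ] e 0.4856 l 0.2553
pegline [0.5609 0.1791 0.15  ] e 0.5308 l 0.2549
pegline [0.546  0.1813 0.15  ] e 0.5156 l 0.2551
top tip [0.5205 0.1814 0.15  ] e 0.4904 l 0.2517
```

```bash
python3 - <<'E'
from h import *
np.set_printoptions(precision=4,suppress=True)
w=load("wap2")
im=w["image"]
for c in (275,360): 
    col=im[:,c].astype(int); print(c,"rows",[ (r,col[r].tolist()) for r in list(range(10,32,1))])
    print([(r,int(col[r].sum())) for r in range(128,146)]);print([(r,int(col[r].sum())) for r in range(230,248)])
im=cv2.cvtColor(im[0:330,240:390],cv2.COLOR_RGB2BGR);cv2.imwrite("pics/wap2_t.png",cv2.resize(im,None,fx=1.8,fy=1.8,interpolation=cv2.INTER_CUBIC))
E
```

```text
275 rows [(10, [230, 230, 233]), (11, [230, 230, 233]), (12, [230, 230, 233]), (13, [230, 230, 233]), (14, [215, 219, 227]), (15, [138, 161, 204]), (16, [89, 132, 192]), (17, [86, 131, 192]), (18, [86, 131, 192]), (19, [86, 131, 193]), (20, [84, 127, 186]), (21, [77, 109, 155]), (22, [67, 81, 105]), (23, [64, 70, 82]), (24, [63, 69, 80]), (25, [63, 69, 80]), (26, [63, 70, 81]), (27, [63, 70, 84]), (28, [66, 79, 101]), (29, [70, 90, 121]), (30, [70, 92, 126]), (31, [72, 95, 131])]
[(128, 421), (129, 419), (130, 419), (131, 418), (132, 418), (133, 420), (134, 418), (135, 390), (136, 293), (137, 248), (138, 321), (139, 401), (140, 421), (141, 424), (142, 424), (143, 421), (144, 421), (145, 418)]
[(230, 254), (231, 254), (232, 242), (233, 207), (234, 191), (235, 193), (236, 191), (237, 190), (238, 187), (239, 190), (240, 197), (241, 218), (242, 244), (243, 250), (244, 251), (245, 251), (246, 249), (247, 246)]
360 rows [(10, [230, 230, 233]), (11, [230, 230, 233]), (12, [230, 230, 232]), (13, [230, 230, 232]), (14, [215, 219, 226]), (15, [137, 160, 201]), (16, [88, 130, 188]), (17, [84, 128, 188]), (18, [85, 129, 189]), (19, [85, 128, 188]), (20, [83, 125, 182]), (21, [76, 107, 152]), (22, [66, 80, 103]), (23, [63, 69, 81]), (24, [63, 69, 81]), (25, [63, 68, 80]), (26, [62, 68, 79]), (27, [62, 70, 84]), (28, [65, 76, 96]), (29, [67, 83, 110]), (30, [70, 92, 126]), (31, [76, 110, 158])]
[(128, 410), (129, 408), (130, 407), (131, 408), (132, 406), (133, 405), (134, 405), (135, 378), (136, 289), (137, 249), (138, 315), (139, 390), (140, 408), (141, 409), (142, 410), (143, 409), (144, 409), (145, 408)]
[(230, 209), (231, 209), (232, 203), (233, 188), (234, 184), (235, 184), (236, 184), (237, 184), (238, 183), (239, 184), (240, 195), (241, 222), (242, 239), (243, 242), (244, 242), (245, 235), (246, 206), (247, 194)]
```

View pics/wap2_t.png

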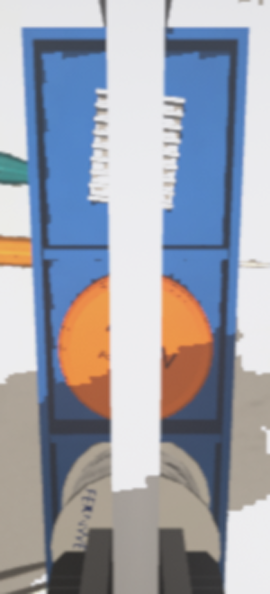

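```bash
python3 - <<'E'
from h import *
np.set_printoptions(precision=4,suppress=True)
w=load("wap2");e=np.array([.9904,-.1383,0]);l=np.array([.1383,.9904,0])
for z in (.0883,.0903,.0923):
  print(z,[((plane(w,300,r,z)@l)-y-.028).round(4) for r,y in [(14.9,.0915),(138.5,.0315),(241.2,-.0285)]])
E
```

```text
0.0883 [np.float64(0.2555), np.float64(0.2547), np.float64(0.2545)]
0.0903 [np.float64(0.2552), np.float64(0.2549), np.float64(0.2552)]
0.0923 [np.float64(0.2548), np.float64(0.255), np.float64(0.2559)]
```

```bash
python3 - <<'E'
from h import *
s=load("sap2");e=np.array([.9904,-.1383,0]);l=np.array([.1383,.9904,0]);k=np.array([0,0,1])
g=lambda a,b,c:a*e+b*l+c*k
for n,p in [("ball",g(.4908,.2552,.15))]+[(i,g(.4402,.2551+.028*i,.1503)) for i in (3,2,1,0,-1)]:
    u,v=proj(s,p);print(n,(u-200)*8,(v-175)*8)
for l0,z0 in[(.2551+.0635+.028,.0715),]: pass
u,v=proj(s,g(.4402-.0315,.2551+.028-.0915,.0903));print("tray corner",(u-200)*8,(v-175)*8)
u,v=proj(s,g(.4402+.0315,.2551+.028-.0915,.0903));print("tray corner far",(u-200)*8,(v-175)*8)
u,v=proj(s,g(.4402-.0315,.2551+.028+.0915,.0903));print("tray corner L",(u-200)*8,(v-175)*8)
E
```

```text
ball 401.4865749532337 149.1411382183246
3 160.73413689837435 96.64422719398294
2 198.13169827353408 129.95173972333873
1 236.449909228254 164.0792134019987
0 275.72319013584956 199.05730415974313
-1 315.9876988578542 234.91821539117245
tray corner 309.60999560576875 457.6645590561134
tray corner far 466.6512838073968 388.96841431251596
tray corner L 64.20577820848143 221.71481466143837
```

>>> drive_tool([
  [0.005,0,0,0,0],
  [0.01,0,0,0,0],
  [0.01,0,0,0,0],
  [0.007,0,0,0,0],
  [0.003,0,0,0,0],
  [0,0,0,0,0],
])

```text
t: 13.5
tcp_pos: [0.5051, 0.1827, 0.1711]
tcp_rot: [0.705, -0.05, 0.049, -0.705]
wrist_force: [0.6, -0.9, -4.6]
gripper_width: 0.0073
```

```bash
python3 - <<'E'
from h import *
tool(None)
d=snap("wrist","wap3")
d=snap("scene","sap3");im=d["image"][170:250,195:295,::-1];cv2.imwrite("pics/sap3_c.png",cv2.resize(im,None,fx=7,fy=7,interpolation=cv2.INTER_CUBIC)[:600])
E
```

```text
t 13.5 tcp [0.5051 0.1827 0.1711] yaw -8.01 w 0.0073 F [ 0.64 -0.87 -4.57] M [0.004 0.027 0.04 ]
```

View pics/wap3.png

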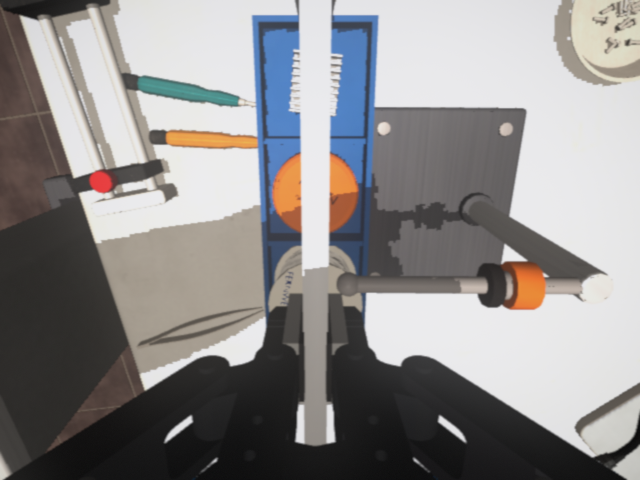

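View pics/sap3_c.png

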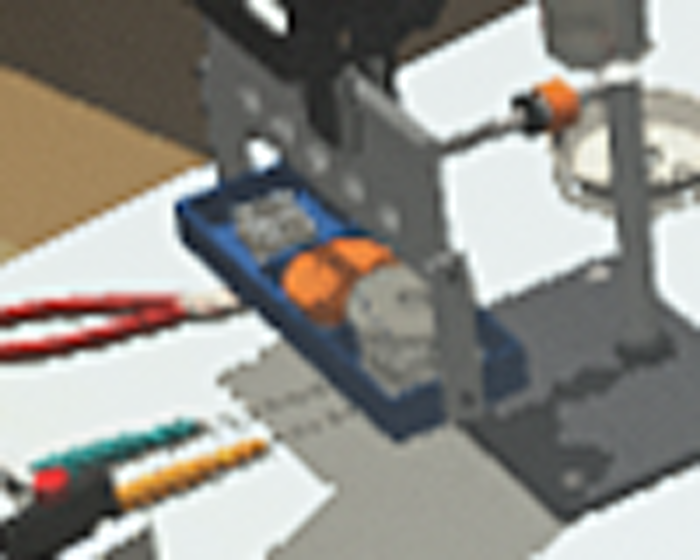

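>>> drive_tool([
  [0.002,0,0,0,0],
  [0.003,0,0,0,0],
  [0.003,0,0,0,0],
  [0.003,0,0,0,0],
  [0,0,0,0,0],
])

```text
t: 14.22
tcp_pos: [0.5162, 0.1811, 0.1712]
tcp_rot: [0.705, -0.049, 0.049, -0.705]
wrist_force: [-0.5, 0.4, -3.9]
gripper_width: 0.0071
```

```bash
python3 - <<'E'
from h import *
tool(None)
d=snap("scene","sap4");im=d["image"][170:250,195:295,::-1];cv2.imwrite("pics/sap4_c.png",cv2.resize(im,None,fx=7,fy=7,interpolation=cv2.INTER_CUBIC)[:600])
E
```

```text
t 14.22 tcp [0.5162 0.1811 0.1712] yaw -8.01 w 0.0071 F [-0.53  0.36 -3.87] M [-0.007  0.084 -0.043]
```

View pics/sap4_c.png

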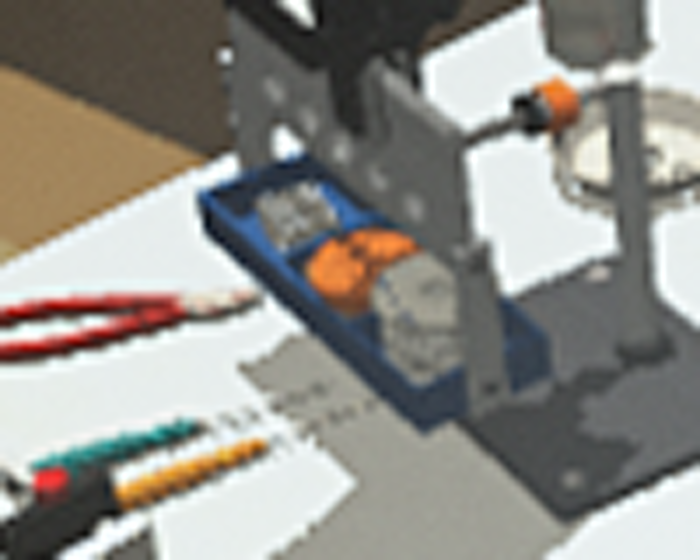

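>>> drive_tool([
  [0.003,0,0,0,0],
  [0.003,0,0,0,0],
  [0.003,0,0,0,0],
  [0.003,0,0,0,0],
  [0,0,0,0,0],
])

```text
t: 14.9
tcp_pos: [0.5281, 0.1795, 0.1712]
tcp_rot: [0.705, -0.049, 0.049, -0.705]
wrist_force: [-0.0, -0.5, -5.0]
gripper_width: 0.0076
```

```bash
python3 - <<'E'
from h import *
tool(None)
d=snap("scene","sap5");im=d["image"][170:250,195:295,::-1];cv2.imwrite("pics/sap5_c.png",cv2.resize(im,None,fx=7,fy=7,interpolation=cv2.INTER_CUBIC)[:600])
E
```

```text
t 14.9 tcp [0.5281 0.1795 0.1712] yaw -8.01 w 0.0076 F [-0.01 -0.47 -4.97] M [-0.066  0.045  0.011]
```

View pics/sap5_c.png

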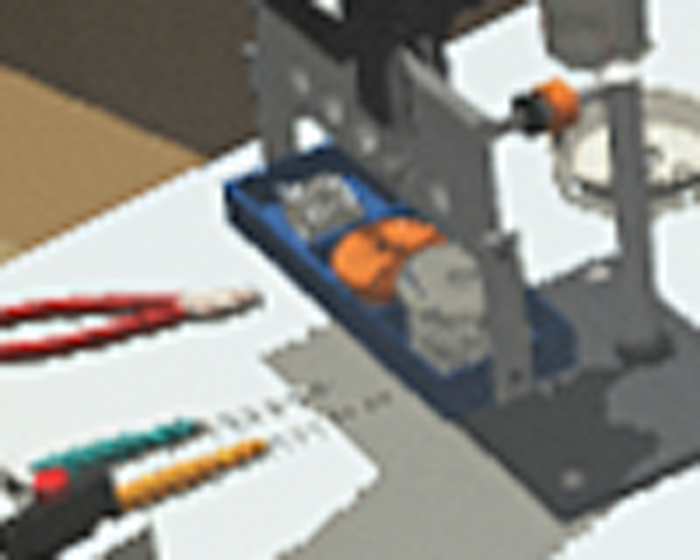

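>>> drive_tool([
  [0.004,0,0,0,0],
  [0.006,0,0,0,0],
  [0.007,0,0,0,0],
  [0.007,0,0,0,0],
  [0.006,0,0,0,0],
  [0.004,0,0,0,0],
  [0.002,0,0,0,0],
  [0,0,0,0,0],
])

```text
t: 15.95
tcp_pos: [0.5635, 0.1745, 0.1712]
tcp_rot: [0.705, -0.049, 0.049, -0.705]
wrist_force: [-0.9, 0.2, -4.7]
gripper_width: 0.0068
```

```bash
python3 - <<'E'
from h import *
tool(None)
d=snap("wrist","wap6")
d=snap("scene","sap6");im=d["image"][160:240,205:305,::-1];cv2.imwrite("pics/sap6_c.png",cv2.resize(im,None,fx=7,fy=7,interpolation=cv2.INTER_CUBIC)[:600])
E
```

```text
t 15.95 tcp [0.5635 0.1745 0.1712] yaw -8.01 w 0.0068 F [-0.87  0.18 -4.72] M [-0.038 -0.016 -0.013]
```

View pics/wap6.png

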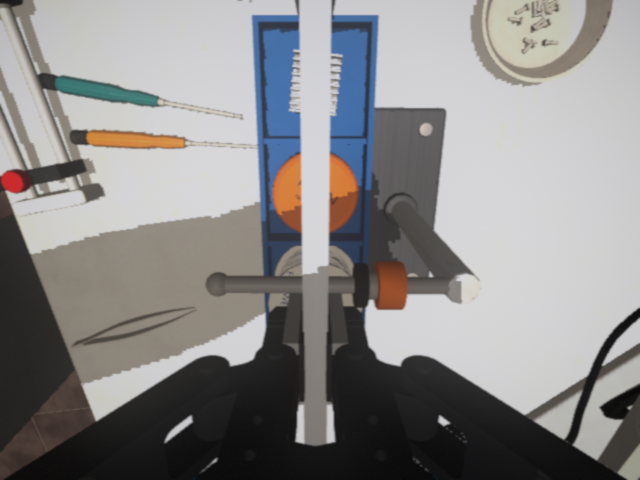

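View pics/sap6_c.png

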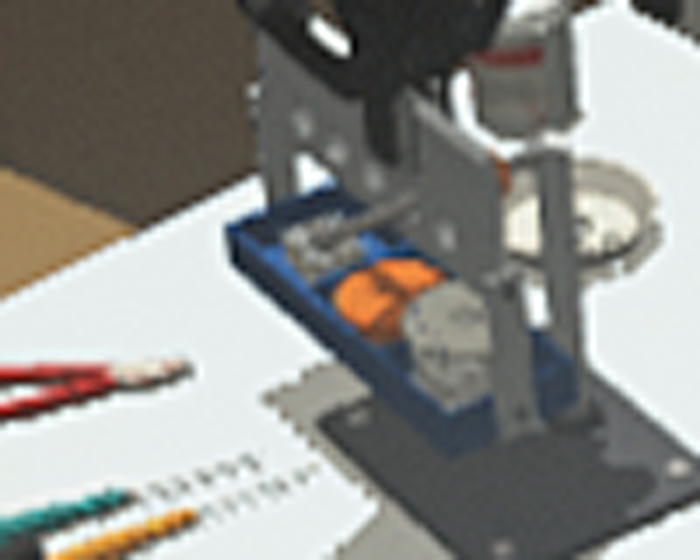

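>>> drive_tool([
  [0.0015,0,0,0,0],
  [0.0015,0,0,0,0],
  [0.0015,0,0,0,0],
  [0.0015,0,0,0,0],
  [0.001,0,0,0,0],
  [0,0,0,0,0],
])

```text
t: 16.8
tcp_pos: [0.5705, 0.1735, 0.1712]
tcp_rot: [0.705, -0.049, 0.049, -0.705]
wrist_force: [0.7, 0.2, -4.5]
gripper_width: 0.0073
```

>>> drive_tool([
  [0.001,0,0,0,0],
  [0,0,0,0,0],
])

```text
t: 17.05
tcp_pos: [0.5715, 0.1734, 0.1713]
tcp_rot: [0.705, -0.049, 0.049, -0.705]
wrist_force: [-0.4, -0.1, -5.0]
gripper_width: 0.0071
```

>>> drive_tool([
  [0.001,0,0,0,0],
  [0,0,0,0,0],
])

```text
t: 17.3
tcp_pos: [0.5725, 0.1732, 0.1713]
tcp_rot: [0.705, -0.049, 0.049, -0.705]
wrist_force: [-0.2, 0.1, -4.5]
gripper_width: 0.007
```

>>> drive_tool([
  [0.001,0,0,0,0],
  [0,0,0,0,0],
])

```text
t: 17.55
tcp_pos: [0.5735, 0.1731, 0.1713]
tcp_rot: [-0.705, 0.049, -0.049, 0.705]
wrist_force: [0.3, 0.5, -3.8]
gripper_width: 0.0072
```

>>> drive_tool([
  [0.001,0,0,0,0],
  [0,0,0,0,0],
])

```text
t: 17.8
tcp_pos: [0.5745, 0.173, 0.1713]
tcp_rot: [-0.705, 0.049, -0.049, 0.705]
wrist_force: [-0.1, 0.5, -4.1]
gripper_width: 0.007
```

>>> drive_tool([
  [0.0005,0,0,0,0],
  [0,0,0,0,0],
])

```text
t: 18.05
tcp_pos: [0.5749, 0.1729, 0.1713]
tcp_rot: [-0.705, 0.049, -0.049, 0.705]
wrist_force: [0.3, -0.3, -5.2]
gripper_width: 0.0074
```

>>> drive_tool([
  [0.001,0,0,0,0],
  [0,0,0,0,0],
])

```text
t: 18.3
tcp_pos: [0.576, 0.1727, 0.1713]
tcp_rot: [0.705, -0.049, 0.049, -0.705]
wrist_force: [0.7, -0.2, -5.6]
gripper_width: 0.0076
```

>>> drive_tool([
  [0.001,0,0,0,0],
  [0,0,0,0,0],
])

```text
t: 18.55
tcp_pos: [0.5768, 0.1726, 0.1712]
tcp_rot: [0.705, -0.049, 0.049, -0.705]
wrist_force: [-0.5, -0.2, -4.5]
gripper_width: 0.0071
```

```bash
python3 - <<'E'
from h import *
tool(None)
d=snap("wrist","wap7");im=d["image"][230:340,200:500,::-1];cv2.imwrite("pics/wap7_c.png",cv2.resize(im,None,fx=2.6,fy=2.6,interpolation=cv2.INTER_CUBIC)[:600])
E
```

```text
t 18.55 tcp [0.5768 0.1726 0.1712] yaw -8.01 w 0.0071 F [-0.49 -0.18 -4.53] M [ 0.022  0.071 -0.052]
```

View pics/wap7_c.png

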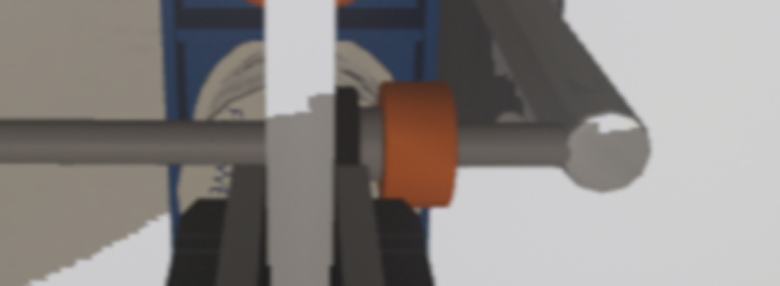

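>>> drive_tool([
  [0.001,0,0,0,0],
  [0,0,0,0,0],
])

```text
t: 18.85
tcp_pos: [0.5776, 0.1725, 0.1712]
tcp_rot: [-0.705, 0.05, -0.049, 0.705]
wrist_force: [-2.3, -0.1, -3.5]
gripper_width: 0.007
```

>>> drive_tool([
  [0.001,0,0,0,0],
  [0,0,0,0,0],
])

```text
t: 19.1
tcp_pos: [0.5785, 0.1724, 0.1712]
tcp_rot: [-0.705, 0.05, -0.049, 0.705]
wrist_force: [-4.8, 0.0, -1.5]
gripper_width: 0.007
```

>>> drive_tool([
  [0.001,0,0,0,0],
  [0,0,0,0,0],
])

```text
t: 19.35
tcp_pos: [0.5792, 0.1723, 0.1712]
tcp_rot: [-0.705, 0.05, -0.049, 0.705]
wrist_force: [-7.1, 1.2, -1.4]
gripper_width: 0.0074
```

```bash
python3 - <<'E'
from h import *
tool(None); print(Ro.from_quat(env.state()["tcp_rot"]).as_matrix().round(3))
E
```

```text
t 19.35 tcp [0.5792 0.1723 0.1712] yaw -8.0 w 0.0074 F [-7.06  1.18 -1.35] M [ 0.182  1.545 -0.002]
[[ 0.99  -0.001  0.139]
 [-0.139  0.     0.99 ]
 [-0.001 -1.    -0.   ]]
```

>>> drive_tool([
  [0.001,0,0,0,0],
  [0,0,0,0,0],
])

```text
t: 19.6
tcp_pos: [0.5798, 0.1722, 0.1712]
tcp_rot: [-0.705, 0.05, -0.049, 0.705]
wrist_force: [-7.7, 1.2, -0.8]
gripper_width: 0.0071
```

>>> drive_tool([
  [0,0,0,0,0],
  [0,0,0,0,0],
])

```text
t: 19.85
tcp_pos: [0.5798, 0.1722, 0.1712]
tcp_rot: [-0.705, 0.05, -0.049, 0.705]
wrist_force: [-8.1, 0.4, -1.6]
gripper_width: 0.0065
```

>>> drive_tool([
  [0.0008,0,0,0,0],
  [0,0,0,0,0],
  [0,0,0,0,0],
])

```text
t: 20.23
tcp_pos: [0.5802, 0.1721, 0.1712]
tcp_rot: [0.705, -0.05, 0.048, -0.705]
wrist_force: [-9.3, 1.0, -0.6]
gripper_width: 0.0071
```

```bash
python3 - <<'E'
from h import *
tool(None)
d=snap("wrist","wap8");im=d["image"][230:340,200:500,::-1];cv2.imwrite("pics/wap8_c.png",cv2.resize(im,None,fx=2.6,fy=2.6,interpolation=cv2.INTER_CUBIC)[:600])
E
```

```text
t 20.23 tcp [0.5802 0.1721 0.1712] yaw -7.98 w 0.0071 F [-9.32  1.02 -0.56] M [ 0.218  2.165 -0.008]
```

View pics/wap8_c.png

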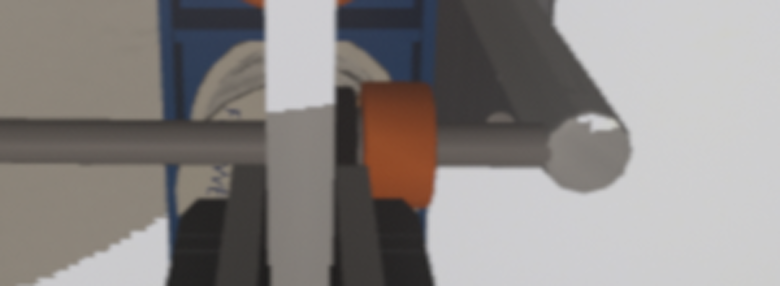

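>>> drive_tool([
  [0,0.001,0,0,0],
  [0,0.001,0,0,0],
  [0,0,0,0,0],
])

```text
t: 20.65
tcp_pos: [0.5802, 0.1722, 0.1691]
tcp_rot: [-0.705, 0.05, -0.048, 0.705]
wrist_force: [-9.8, 1.5, -1.1]
gripper_width: 0.0072
```

>>> drive_tool([
  [0,0.001,0,0,0],
  [0,0,0,0,0],
])

```text
t: 20.9
tcp_pos: [0.5802, 0.1722, 0.1682]
tcp_rot: [-0.705, 0.05, -0.048, 0.705]
wrist_force: [-9.6, 2.1, -0.3]
gripper_width: 0.0071
```

>>> drive_tool([
  [0,0.001,0,0,0],
  [0,0,0,0,0],
])

```text
t: 21.15
tcp_pos: [0.5802, 0.1722, 0.1672]
tcp_rot: [-0.705, 0.05, -0.048, 0.705]
wrist_force: [-9.5, 1.5, -1.2]
gripper_width: 0.0071
```

>>> drive_tool([
  [0,0.0005,0,0,0],
  [0,0,0,0,0],
])

```text
t: 21.4
tcp_pos: [0.5802, 0.1722, 0.1667]
tcp_rot: [-0.705, 0.05, -0.048, 0.705]
wrist_force: [-9.1, 1.2, -0.7]
gripper_width: 0.0072
```

>>> drive_tool([
  [0,0.0005,0,0,0],
  [0,0,0,0,0],
])

```text
t: 21.65
tcp_pos: [0.5802, 0.1722, 0.1662]
tcp_rot: [-0.705, 0.05, -0.048, 0.705]
wrist_force: [-8.9, 2.1, 0.5]
gripper_width: 0.0071
```

>>> drive_tool([
  [0,0.0005,0,0,0],
  [0,0,0,0,0],
])

```text
t: 21.9
tcp_pos: [0.5802, 0.1723, 0.1657]
tcp_rot: [-0.705, 0.05, -0.048, 0.705]
wrist_force: [-9.8, 0.8, 1.1]
gripper_width: 0.0072
```

```bash
python3 - <<'E'
from h import *
tool(None)
d=snap("wrist","wap9")
d=snap("scene","sap9");im=d["image"][160:240,205:305,::-1];cv2.imwrite("pics/sap9_c.png",cv2.resize(im,None,fx=7,fy=7,interpolation=cv2.INTER_CUBIC)[:600])
E
```

```text
t 21.9 tcp [0.5802 0.1723 0.1657] yaw -7.97 w 0.0072 F [-9.78  0.76  1.07] M [0.25  2.055 0.013]
```

View pics/sap9_c.png

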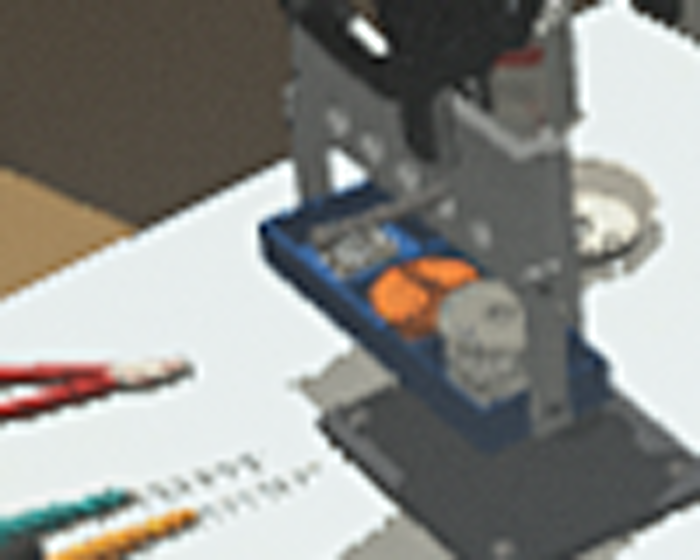

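View pics/wap9.png

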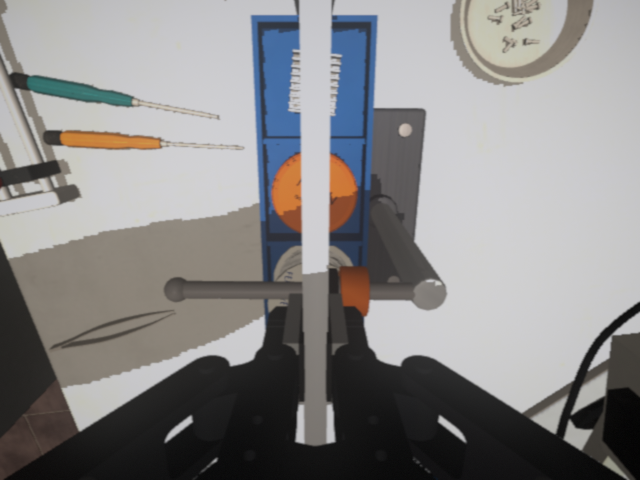

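>>> drive_tool([
  [-0.001,0,0,0,0],
  [-0.001,0,0,0,0],
  [-0.001,0,0,0,0],
  [0,0,0,0,0],
  [0,0,0,0,0],
])

```text
t: 22.62
tcp_pos: [0.5785, 0.1724, 0.1657]
tcp_rot: [-0.705, 0.049, -0.049, 0.705]
wrist_force: [-5.0, 0.7, -2.4]
gripper_width: 0.0071
```

>>> drive_tool([
  [-0.001,0,0,0,0],
  [-0.0007,0,0,0,0],
  [0,0,0,0,0],
])

```text
t: 23.0
tcp_pos: [0.5773, 0.1726, 0.1658]
tcp_rot: [-0.705, 0.049, -0.05, 0.705]
wrist_force: [-1.6, 2.3, -4.9]
gripper_width: 0.0071
```

>>> drive_tool([
  [0,0.0005,0,0,0],
  [0,0,0,0,0],
])

```text
t: 23.25
tcp_pos: [0.5772, 0.1725, 0.1653]
tcp_rot: [0.705, -0.049, 0.05, -0.705]
wrist_force: [-1.0, 0.0, -3.4]
gripper_width: 0.0073
```

>>> drive_tool([
  [0,0.0005,0,0,0],
  [0,0,0,0,0],
])

```text
t: 23.5
tcp_pos: [0.5772, 0.1725, 0.165]
tcp_rot: [0.705, -0.049, 0.05, -0.705]
wrist_force: [-1.2, 0.1, -1.0]
gripper_width: 0.0071
```

>>> drive_tool([
  [0,0.0005,0,0,0],
  [0,0,0,0,0],
])

```text
t: 23.75
tcp_pos: [0.5772, 0.1726, 0.1648]
tcp_rot: [-0.705, 0.049, -0.05, 0.705]
wrist_force: [-1.3, -0.8, 4.1]
gripper_width: 0.0071
```

```bash
python3 - <<'E'
from h import *
tool(None)
E
```

```text
t 23.75 tcp [0.5772 0.1726 0.1648] yaw -8.0 w 0.0071 F [-1.29 -0.77  4.08] M [-0.17   0.494 -0.062]
```

>>> drive_tool([
  [0,-0.0003,0,0,0],
  [0,0,0,0,0.12],
  [0,0,0,0,0.12],
  [0,0,0,0,0.25],
  [0,0,0,0,0.35],
  [0,0,0,0,0.35],
  [0,0,0,0,0.35],
  [0,0,0,0,0.35],
])

```text
t: 24.75
tcp_pos: [0.577, 0.1726, 0.1646]
tcp_rot: [-0.705, 0.049, -0.049, 0.705]
wrist_force: [0.3, 0.9, -0.6]
gripper_width: 0.0298
```

```bash
python3 - <<'E'
from h import *
tool(None)
d=snap("wrist","wr1")
d=snap("scene","sr1");im=d["image"][160:240,205:305,::-1];cv2.imwrite("pics/sr1_c.png",cv2.resize(im,None,fx=7,fy=7,interpolation=cv2.INTER_CUBIC)[:600])
E
```

```text
t 24.75 tcp [0.577  0.1726 0.1646] yaw -8.0 w 0.0298 F [ 0.26  0.89 -0.64] M [-0.01  -0.011  0.017]
```

View pics/wr1.png

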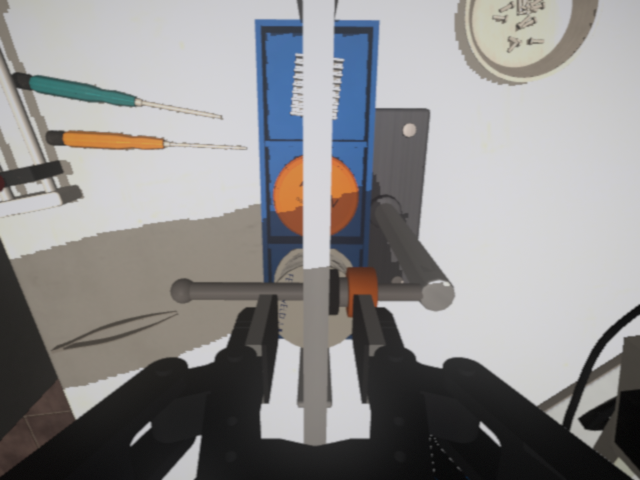

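View pics/sr1_c.png

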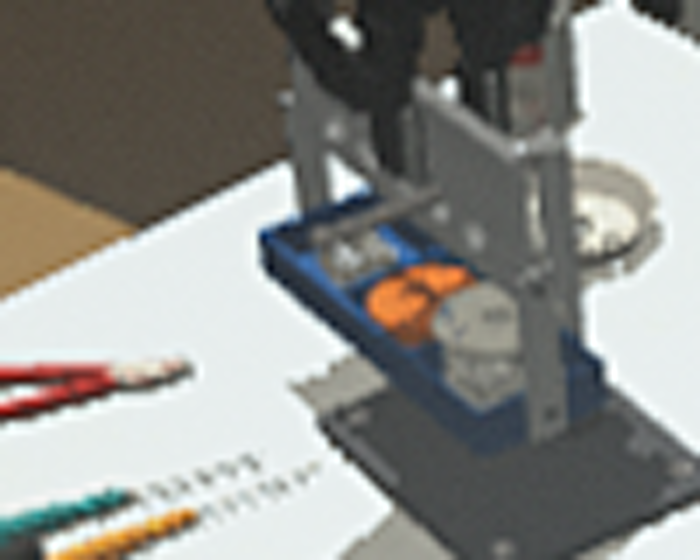

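Hanging, level, and clear of the pads (plate between fingers, cols 303–330). Raise straight up.

>>> drive_tool([
  [0,-0.003,0,0,0.35],
  [0,-0.006,0,0,0.35],
  [0,-0.01,0,0,0.35],
  [0,-0.015,0,0,0.35],
  [0,-0.02,0,0,0.35],
  [0,-0.025,0,0,0.35],
  [0,-0.03,0,0,0.35],
  [0,-0.03,0,0,0.35],
  [0,-0.01,0,0,0.35],
  [0,0,0,0,0.35],
])

```text
t: 26.1
tcp_pos: [0.5771, 0.1726, 0.3139]
tcp_rot: [-0.705, 0.049, -0.05, 0.705]
wrist_force: [0.4, 1.1, -0.4]
gripper_width: 0.0297
```

>>> drive_tool([
  [-0.02,0,0,0,0.35],
  [-0.04,0,0,0,0.35],
  [-0.04,0,0,0,0.35],
  [-0.02,0,0,0,0.35],
  [0,0,0,0,0.35],
  [0,0,0,0,0.35],
  [0,0,0,0,0.35],
  [0,0,0,0,0.35],
])

```text
t: 27.1
tcp_pos: [0.4587, 0.1892, 0.3131]
tcp_rot: [0.705, -0.05, 0.049, -0.705]
wrist_force: [0.2, 0.4, -0.8]
gripper_width: 0.03
```

```bash
python3 - <<'E'
from h import *
tool(None)
d=snap("wrist","wr2")
d=snap("scene","sr2");im=d["image"][130:290,160:330,::-1];cv2.imwrite("pics/sr2_c.png",cv2.resize(im,None,fx=4,fy=4,interpolation=cv2.INTER_CUBIC)[:600])
E
```

```text
t 27.1 tcp [0.4587 0.1892 0.3131] yaw -8.03 w 0.03 F [ 0.17  0.37 -0.82] M [ 0.004 -0.007 -0.026]
```

View pics/wr2.png

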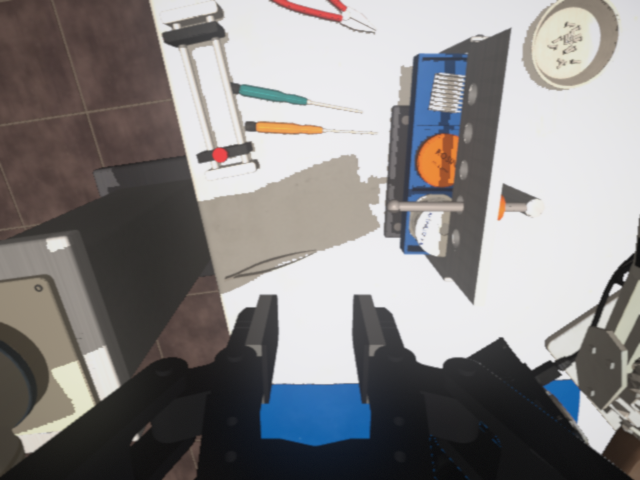

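View pics/sr2_c.png

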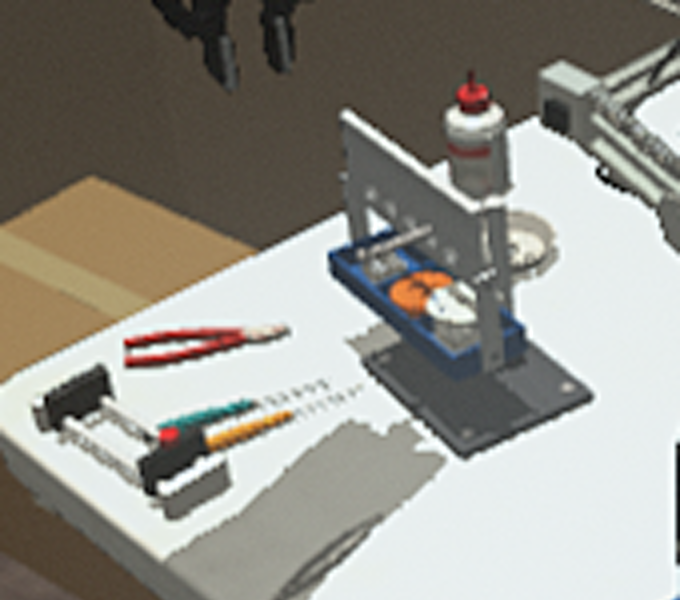

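```bash
python3 - <<'E'
from h import *
np.set_printoptions(precision=4,suppress=True)
d=snap("scene","sr3"); a=load("sr2")
print("diff",np.abs(d["image"].astype(int)-a["image"].astype(int))[130:290,200:330].mean())
im=d["image"][150:225,240:300,::-1];cv2.imwrite("pics/sr3_c.png",cv2.resize(im,None,fx=8,fy=8,interpolation=cv2.INTER_CUBIC))
e=np.array([.9904,-.1383,0])
P=[]
for q in [(344,112),(478,212)]:
    c,r=ray(d,q[0]/4+160,q[1]/4+130); p=c+r*(.5476-c@e)/(r@e); P.append(p);print(p)
v=P[0]-P[1];print(np.linalg.norm(v),"tilt deg",np.degrees(np.arcsin(v[2]/np.linalg.norm(v))))
E
```

```text
diff 1.1384134615384616
[0.5928 0.2857 0.1957]
[0.5678 0.1068 0.1977]
0.180677870972837 tilt deg -0.6313301162436686
```

View pics/sr3_c.png

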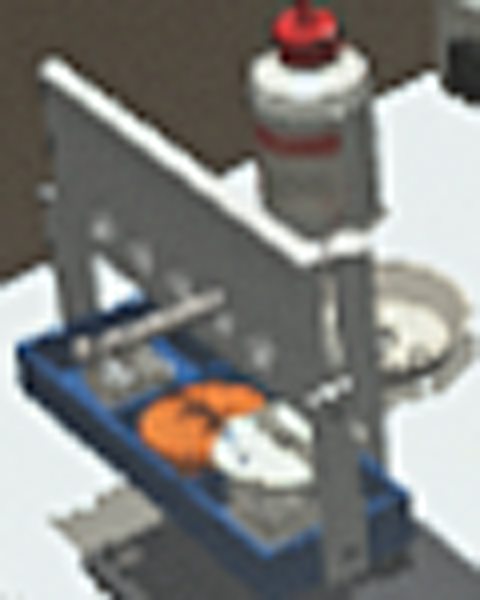

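```bash
python3 - <<'E'
from h import *
env.job_done(); tool(None)
E
```

```text
the job is handed in; nothing more can be done
the job is handed in; nothing more can be done
```

The carrier is hanging on the peg by the hole 28 mm from the middle on the spool side. That is the fourth hole counted from the heatsink end, and the load lay heatsink, tin, spool along the tray. I handed the job in at about 27 s of the 58 s; the hand-in reports no verdict.

**How it went:**
- I gripped the plate over that hole, lifted the carrier clear of the power supply and slid the hole over the ball tip without any felt contact.
- I pressed the ring to between 9 and 10 N. The highest reading was 9.8 N along the world x axis, about 9.9 N along the peg.
- I lowered the carrier onto the peg while still pressing, eased the press off to about 1 N, then opened the fingers and backed away.

**Last checks:**
- The peg is visibly through the chosen hole, and the carrier is still between two pictures.
- Plate tilt is about 0.6°, from hand-picked pixels, so level within what I can measure.
- All three loads are in their bays.
- The tweezers and cutters look untouched, and I never went near them.

**Disagreements:**
- The scene camera put the hole up to about 5 mm off where the wrist camera did. I trusted the wrist view, and the contact-free insertion bore it out.
- I met the ring about 3 mm further back than the picture suggested, so I went by feel.
- While pressing, the measured vertical force dropped by 3 to 4 N. I put that down to friction at the ring but could not confirm it.

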